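# Show a customer the way the tea goes

## Task

Show the customer the way the tea goes on the tea tray: point with the fingertips at the teapot's lid knob, then at the mouth of the pitcher, then at the mouth of the small tasting cup, each time staying about two seconds right over it, a finger's breadth or two above. Touch nothing, and rise well clear between pieces so that none of the others is pointed at by mistake. Finish still pointing at the cup.

Things in the scene. Friction and masses are not known exactly. Their poses are not given: they have to be found in the camera images.
- teapot_knob (a point): top of the small knob in the middle of the teapot's lid, 81 mm above the teapot's underside; z up. Point at this first
- pitcher_mouth (a point): centre of the pitcher's open mouth, level with its rim, 82 mm above its underside; the mouth is 66 mm across; z up. Point at this second
- cup_mouth (a point): centre of the tasting cup's open mouth, level with its rim, 42 mm above its underside; the mouth is 66 mm across; z up. Point at this last and stay
- teapot: small round teapot of brown unglazed clay with its lid on, body 77 mm across, 81 mm high to the top of the lid knob; spout towards its +x and loop handle towards its -x, 130 mm overall. Loose, stands on the tray; origin at the centre of its underside, z up. Not to be touched
- pitcher: sharing pitcher, the open jug that the teapot is poured into: same brown clay, 73 mm across, 82 mm high, open top 66 mm across, small pouring lip at its +x, loop handle out to 63 mm at its -x. Loose, on the tray; origin at the centre of its underside, z up. Not to be touched
- cup: tasting cup: small low cup without handle, same brown clay, 66 mm across the rim narrowing to a 34 mm foot, 42 mm high. Loose, on the tray; origin at the centre of its underside, z up. Not to be touched
- gaiwan: bystander: lidded bowl on a saucer, same brown clay, no spout or handle, saucer 100 mm across, 84 mm high to the top of the ring knob on its lid. Loose, on the tray; origin at the centre of its underside. Not to be touched or pointed at
- waste_bowl: bystander: wide open bowl for rinse water, same brown clay, no handle, 112 mm across, 62 mm high (much bigger than the tasting cup). Loose, on the tray; origin at the centre of its underside. Not to be touched or pointed at
- strainer: bystander: steel tea strainer, a shallow funnel 72 mm across with a short handle towards its -x, resting on a clay stand 50 mm across; 54 mm high (its handle 59 mm). Loose, on the tray; origin at the centre of the stand's underside. Not to be touched or pointed at
- tray: fixed slatted bamboo draining tray, 316 mm (its x) by 476 mm (its y); the slats on which the ware stands lie 44 mm above the table, the frame round them 48 mm. The six pieces of ware stand on it in two rows of three, in any order, about 140 to 150 mm apart. Origin at the centre of its underside, z up
- kettle: bystander: steel electric kettle on a black heater base 200 by 180 mm, fixed on the table to the right of the tray; kettle 148 mm across, 223 mm high to the top of its bail handle, spout out to 121 mm towards its +y. Origin at the centre of the base's underside. Not to be touched

How it is judged:
By the outcome, as a careful person would: the job done as asked, in the order asked, and still so for the second after the job is handed in, with the robot touching nothing.
It also fails if it takes over 48 s, if anything falls off the work surface, if the arm or the gripper's body presses on something with over 40 N, if the wrist force passes 120 N, or if a joint passes its speed limit or range.

## Robot

A 6-joint arm with a two-finger parallel gripper is mounted at the origin on the work surface. World frame = base frame: x ahead of the robot, y to its left, z up, the work surface at z = 0. Lengths are in m, angles in degrees, forces in N, time in s.
With the tool pointing down it reaches from about 0.4 to 0.825 m from the base axis. Payload 7 kg.
Tool frame: the origin (TCP) lies at the very end of the fingers, on their centre line; the grasp point (between the pads) lies 19 mm behind it (hold_point_z is the distance from the TCP to the grasp point, in m); x points along the fingers, y is the direction in which the jaws open and shut, and the axes are right-handed (so a half turn about x gives the same grasp; the last joint's range is limited). The gripper opens to 88 mm and grips with 3 to 60 N. Pads are 19 mm wide; open, the fingers measure 130 mm over their backs; the gripper's body (78 mm by 193 mm) begins 47 mm behind the grasp point.
Start: joints at [87.153, 20.546, 0.682, 0, -70.136, -16.507], TCP at [0.224, 0.637, 0.227] pointing down, gripper open.
Joint ranges: [-176.03, 176.03], [-82.01, 121.73], [-58.28, 71.71], [-173.87, 95.51], [-174.79, -0.11], [-173.66, 173.66]. Speed limits (degrees/s): [136.94, 136.94, 172.46, 180, 180, 180].

## Interface

Orientations are given as [roll, pitch, yaw] about the fixed x, y, z axes, in that order (R = Rz(yaw) Ry(pitch) Rx(roll)).
In Python, from plant import * gives the robot as it stands.
- The arm moves only by the shell command python3 -m crank 'ROWS'. ROWS is a JSON object of lists of equal length, an entry for each row: "delta_pos": the shift along the tool's x, y, z in m, a list of three; "turn": the turn, a rotation vector about the tool's x, y, z in degrees, a list of three; "grip": the opening, from 0 (shut) to 1 (fully open). A call has 1 to 12 rows; each row is the pose to reach, as a shift and turn from the pose commanded when the call began, along the tool's axes at that moment; what a row does not reach only later rows make up. A row lasts 1/12 s, in which the tool goes at most 41.7 mm and 7.16 degrees, less where a joint would pass 70% of its speed; a pose out of reach is approached as far as the arm can. A call with a gripper value outside its range is refused whole. The fingers move at their own pace and stop on an object; the grip force is fixed at half the most. Time passes only in rows, so rows that repeat a pose let the fingers close. It gives the time, the measured TCP pose, the force and the opening at its end, in the units of the state.
- get_obs(): the state, without advancing time (a new reading comes with each control period).
- snapshot(name): name is "scene" or "top" or "wrist"; returns a dict with "pixels" (480x640x3 uint8, blue, green, red), "range_z" (480x640 float32, m along the optical axis (not along the pixel's ray), 0 where there is no reading), "camera_matrix" (3x3 intrinsics, pixels), "eye" and "rotation" of the camera in the world. Camera axes: x right, y up, looking along -z (the intrinsics and any distortion apply to the point x, -y, -z); pixel columns grow to the right and rows downward; lengths in m; the calibration is good to about 2 mm. The wrist camera is an equidistant fisheye: a pixel r from the principal point sees the ray r / f radians off the axis. A picture is of the moment at which its call begins.
- close_job(): hands the job in, once; it reports no verdict.
The state is a dict: "clock": time; "joint_pos": joint angles; "qvel": joint speeds; "tau": joint torques, N m; "tool_pos": TCP position; "orientation": TCP orientation; "force": force on the tool from outside, world axes, zero at the start; "moment": the same for the moment, N m; "opening": finger opening in m.
Only numpy, scipy, OpenCV 4.12 (cv2) and the standard library are available. Lean on these libraries where they do the work, as an engineer would, in place of code of your own. Each camera call takes 0.05 s, during which the arm holds its last target. There are 200 camera calls.

## Working session

There is one attempt and no reset: what is moved stays moved. The work goes in short steps, Python scripts to look and compute and a shell command to move; the robot and the scene stay as the last step left them, time stands still between calls to the robot, and variables do not carry over. Pictures are saved under pics/ and viewed, about 8 in all and at most 12, crops included, and the job is handed in when it is done.

```bash
ls; mkdir -p pics; python3 - <<'E'
from plant import *
import cv2,numpy as np
o=get_obs();print({k:o[k] for k in('clock','tool_pos','orientation','opening','force')})
for n in('top','scene'):
    s=snapshot(n);cv2.imwrite(f'pics/{n}1.png',s['pixels']);np.savez(f'{n}1.npz',**s)
    print(n,s['camera_matrix'],s['eye'],s['rotation'])
E
```

```text
pics
{'clock': 0.0, 'tool_pos': array([0.22353949, 0.63639016, 0.22561042]), 'orientation': array([  95.02867424,   89.90452415, -104.32892298]), 'opening': 0.08785566363458117, 'force': array([-1.08890515,  0.47100571,  0.57078482])}
top [[592.74689317   0.         315.9707055 ]
 [  0.         592.74689317 235.98753227]
 [  0.           0.           1.        ]] [ 0.35492134 -0.12649191  1.22604915] [ 11.80630147   0.32069313 -91.74048746]
scene [[608.61270462   0.         313.31061123]
 [  0.         608.61270462 234.50010019]
 [  0.           0.           1.        ]] [1.22950945 0.59535027 0.95461748] [ 4.87179331e+01 -4.89829573e-02  1.37691508e+02]
```

View pics/top1.png

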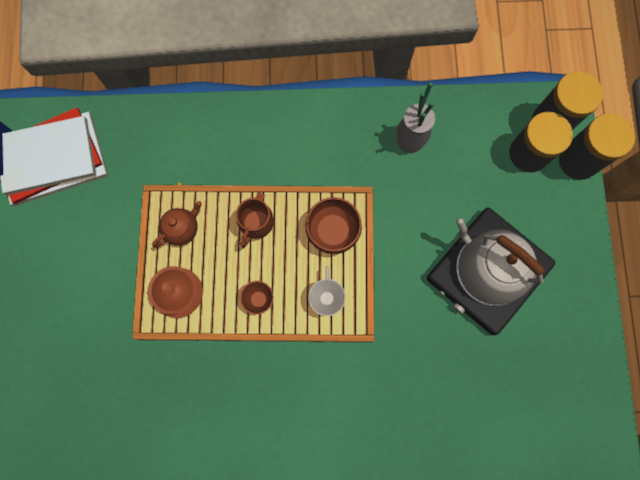

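View pics/scene1.png

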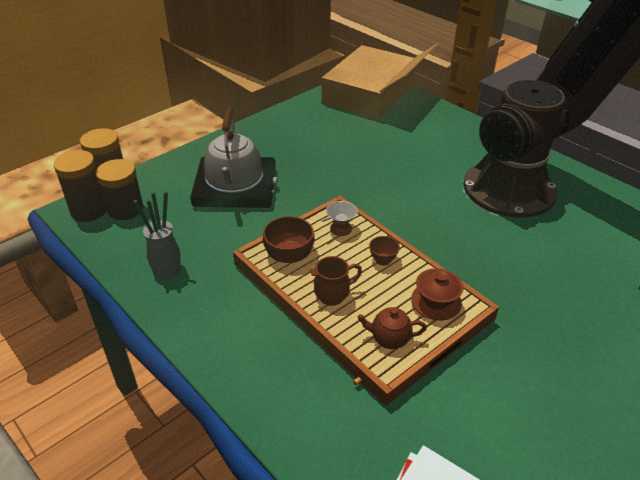

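Top view: teapot at about (178,226), pitcher (254,217) and cup (257,298). The bystanders are the gaiwan (175,291), waste bowl (333,225) and strainer (326,298). Next I measure the three targets.

```bash
cat >h.py <<'E'
import numpy as np,cv2
from scipy.spatial.transform import Rotation as R
def cam(s): return R.from_euler('xyz',s['rotation'],degrees=True).as_matrix(),np.array(s['eye']),np.array(s['camera_matrix'])
def cloud(s):
    M,e,K=cam(s);v,u=np.mgrid[:480,:640];d=s['range_z']
    c=np.stack([(u-K[0,2])/K[0,0]*d,-(v-K[1,2])/K[1,1]*d,-d],-1)
    P=c@M.T+e;P[d<=0]=np.nan;return P
def circ(xy):
    A=np.c_[2*xy,np.ones(len(xy))];x=np.linalg.lstsq(A,(xy**2).sum(1),rcond=None)[0]
    return x[:2],np.sqrt(x[2]+x[:2]@x[:2])
E
python3 - <<'E'
from h import *
np.set_printoptions(precision=4,suppress=True)
for n,T in(('top',dict(teapot=(178,226),pitcher=(254,217),cup=(257,298),gaiwan=(175,291),bowl=(333,225),strainer=(326,298))),
           ('scene',dict(teapot=(393,325),pitcher=(333,275),cup=(384,248),gaiwan=(440,290)))):
    s=np.load(n+'1.npz');P=cloud(s);im=s['pixels']
    print(n,'slat z',np.nanmedian(P[180:330,205:215,2]) if n=='top' else '')
    if n=='top': print('corners',P[187,145],P[187,372],P[338,135],P[338,372])
    for k,(u,v) in T.items():
        w=38 if n=='top' else 50
        Q=P[v-w:v+w,u-w:u+w].reshape(-1,3);Q=Q[np.isfinite(Q[:,2])]
        c0=P[v,u];zt=dict(teapot=.125,pitcher=.126,cup=.086,gaiwan=.128,bowl=.106,strainer=.098)[k]
        N=Q[np.hypot(*(Q[:,:2]-c0[:2]).T)<.06 if k in('bowl','strainer') else np.hypot(*(Q[:,:2]-c0[:2]).T)<.05]
        r=N[abs(N[:,2]-zt)<.005]
        print(k,'c0',c0,'zmax',np.sort(N[:,2])[-5:],'n',len(r),'mean',r.mean(0) if len(r) else'', 'circ',circ(r[:,:2]) if len(r)>8 else '')
E
```

```text
top slat z 0.04295927767780694
corners [0.7172 0.2243 0.044 ] [ 0.7158 -0.2513 -0.0026] [0.4081 0.2347 0.0457] [ 0.3938 -0.2311  0.0458]
teapot c0 [0.6158 0.138  0.1126] zmax [0.1262 0.1264 0.1269 0.127  0.1283] n 52 mean [0.6244 0.1476 0.1237] circ (array([0.6246, 0.1476]), np.float64(0.005713612321351434))
pitcher c0 [ 0.6446 -0.002   0.0491] zmax [0.1297 0.1303 0.1307 0.1308 0.1319] n 247 mean [ 0.6419 -0.0081  0.1251] circ (array([ 0.6358, -0.0074]), np.float64(0.03188317844671784))
cup c0 [ 0.4788 -0.0066  0.0502] zmax [0.0895 0.0898 0.0901 0.0908 0.091 ] n 198 mean [ 0.4796 -0.0067  0.0848] circ (array([ 0.4779, -0.0079]), np.float64(0.03066005262783677))
gaiwan c0 [0.4899 0.1409 0.1151] zmax [0.1304 0.1306 0.1307 0.1308 0.131 ] n 146 mean [0.4956 0.1521 0.1268] circ (array([0.4956, 0.1519]), np.float64(0.009698334290975486))
bowl c0 [ 0.623  -0.1628  0.0479] zmax [0.1101 0.1102 0.1105 0.1109 0.1127] n 286 mean [ 0.6229 -0.163   0.1053] circ (array([ 0.6139, -0.1608]), np.float64(0.05175889512277061))
strainer c0 [ 0.4718 -0.143   0.078 ] zmax [0.1036 0.1039 0.1041 0.1041 0.1057] n 374 mean [ 0.4766 -0.1432  0.0965] circ (array([ 0.4759, -0.143 ]), np.float64(0.03320281976915907))
scene slat z 
teapot c0 [0.6396 0.162  0.1074] zmax [0.1279 0.1279 0.1283 0.129  0.1301] n 57 mean [0.6258 0.1496 0.1244] circ (array([0.6248, 0.149 ]), np.float64(0.006135073200618461))
pitcher c0 [ 0.6091 -0.0256  0.0751] zmax [0.1299 0.1304 0.1304 0.1307 0.131 ] n 151 mean [ 0.6183 -0.018   0.1251] circ (array([ 0.6317, -0.0053]), np.float64(0.030441454706817746))
cup c0 [ 0.4591 -0.0216  0.0598] zmax [0.0893 0.0893 0.0895 0.0895 0.0925] n 144 mean [ 0.4665 -0.0169  0.0854] circ (array([ 0.4771, -0.0076]), np.float64(0.030297367700462513))
gaiwan c0 [0.5099 0.1649 0.1091] zmax [0.1305 0.1306 0.1307 0.131  0.1314] n 120 mean [0.4938 0.1512 0.1278] circ (array([0.4943, 0.1517]), np.float64(0.010110658738897212))
```

```bash
cat >go.py <<'E'
import sys
from plant import *
from h import *
def go():
    np.set_printoptions(precision=4,suppress=True)
    o=get_obs();M=R.from_euler('xyz',o['orientation'],degrees=True).as_matrix()
    print('t',o['clock'],'tcp',o['tool_pos'],'open',o['opening'],'F',o['force'],'J',o['joint_pos'])
    for k,t in dict(knob=(.625,.148,.152),pit=(.634,-.006,.153),cup=(.478,-.008,.113)).items():
        for z in (t[2],.27): print(k,z,'tool delta',M.T@(np.array([t[0],t[1],z])-o['tool_pos']))
    print(M)
if __name__=='__main__': go()
E
python3 go.py
```

```text
t 0.1 tcp [0.2236 0.6364 0.2257] open 0.08741787082637882 F [0.2148 0.2268 0.0564] J [ 87.1528  20.5885   0.6399  -0.019  -70.1373 -16.5074]
knob 0.152 tool delta [ 0.0743  0.3276 -0.5406]
knob 0.27 tool delta [-0.0437  0.3278 -0.5407]
pit 0.153 tool delta [ 0.0735  0.4699 -0.6002]
pit 0.27 tool delta [-0.0435  0.4701 -0.6002]
cup 0.113 tool delta [ 0.1136  0.5235 -0.4537]
cup 0.27 tool delta [-0.0434  0.5237 -0.4537]
[[-0.0004 -0.3315 -0.9434]
 [-0.0015 -0.9434  0.3315]
 [-1.      0.0015 -0.0001]]
```

```bash
python3 -m crank '{"delta_pos":[[-0.005,0.005,-0.009],[-0.012,0.016,-0.027],[-0.02,0.032,-0.053],[-0.03,0.05,-0.083],[-0.038,0.068,-0.113],[-0.044,0.086,-0.143],[-0.044,0.104,-0.173],[-0.044,0.122,-0.203],[-0.044,0.14,-0.233],[-0.044,0.158,-0.262],[-0.044,0.173,-0.285],[-0.044,0.18,-0.297]],"turn":[[0,0,0],[0,0,0],[0,0,0],[0,0,0],[0,0,0],[0,0,0],[0,0,0],[0,0,0],[0,0,0],[0,0,0],[0,0,0],[0,0,0]],"grip":[0,0,0,0,0,0,0,0,0,0,0,0]}'; python3 go.py
```

```text
clock: 1.1
tool_pos: [0.4459, 0.3649, 0.2714]
orientation: [-131.4, 90.0, 29.1]
force: [-0.3, 1.2, 0.4]
opening: 0.0133
t 1.1 tcp [0.4459 0.3649 0.2714] open 0.013291344090435565 F [-0.3281  1.1718  0.4014] J [ 58.7509   9.7434  -8.1337   0.0156 -72.0968  11.7528]
knob 0.152 tool delta [ 0.1194  0.1447 -0.2412]
knob 0.27 tool delta [ 0.0014  0.1447 -0.2412]
pit 0.153 tool delta [ 0.1184  0.2869 -0.3011]
pit 0.27 tool delta [ 0.0014  0.2868 -0.3011]
cup 0.113 tool delta [ 0.1583  0.3408 -0.1547]
cup 0.27 tool delta [ 0.0013  0.3408 -0.1547]
[[ 0.0005 -0.3337 -0.9427]
 [ 0.0003 -0.9427  0.3337]
 [-1.     -0.0004 -0.0003]]
```

```bash
python3 -m crank '{"delta_pos":[[0,0.006,-0.010],[0,0.018,-0.030],[0,0.034,-0.057],[0,0.050,-0.083],[0,0.066,-0.110],[0,0.082,-0.137],[0,0.098,-0.163],[0,0.114,-0.190],[0,0.128,-0.213],[0,0.138,-0.230],[0,0.143,-0.238],[0,0.145,-0.241]],"turn":[[0,0,0],[0,0,0],[0,0,0],[0,0,0],[0,0,0],[0,0,0],[0,0,0],[0,0,0],[0,0,0],[0,0,0],[0,0,0],[0,0,0]],"grip":[0,0,0,0,0,0,0,0,0,0,0,0]}'; python3 go.py; python3 - <<'E'
from plant import *
import cv2
a=snapshot('scene')['pixels'];b=snapshot('wrist')['pixels']
cv2.imwrite('pics/a1.png',a)
cv2.imwrite('pics/w1.png',b)
E
```

```text
clock: 2.1
tool_pos: [0.6242, 0.1508, 0.2702]
orientation: [50.4, 90.0, -149.0]
force: [-0.8, 0.1, 0.3]
opening: 0.0003
t 2.1 tcp [0.6242 0.1508 0.2702] open 0.0003496758954575756 F [-0.8154  0.1311  0.2709] J [ 30.9645  16.1734   0.1033  -0.     -73.9621  39.6053]
knob 0.152 tool delta [ 0.1182  0.0024 -0.0018]
knob 0.27 tool delta [ 0.0002  0.0024 -0.0017]
pit 0.153 tool delta [ 0.1173  0.1446 -0.0615]
pit 0.27 tool delta [ 0.0003  0.1446 -0.0614]
cup 0.113 tool delta [0.1573 0.1984 0.085 ]
cup 0.27 tool delta [0.0003 0.1984 0.085 ]
[[-0.0005 -0.3327 -0.943 ]
 [-0.0003 -0.943   0.3327]
 [-1.      0.0004  0.0004]]
```

View pics/w1.png

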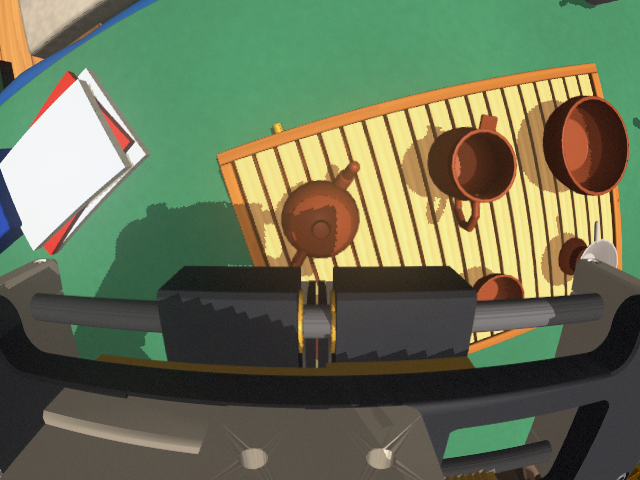

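The wrist view shows the shut fingers at (317,310) with the teapot ahead and its knob at (321,228). The pitcher is at (483,165) and the cup is partly hidden at (498,290). I cast the knob and pitcher-rim rays as a second check.

```bash
python3 - <<'E'
from go import *
s=snapshot('wrist');M,e,K=cam(s);print(e)
def ray(u,v,z):
    x,y=(u-K[0,2]),(v-K[1,2]);r=np.hypot(x,y);t=r/K[0,0]
    d=M@np.array([np.sin(t)*x/r,-np.sin(t)*y/r,-np.cos(t)]);return e+d*(z-e[2])/d[2]
np.set_printoptions(precision=4,suppress=True)
print('knob',ray(321,228,.125))
p=np.array([ray(*q,.126) for q in((452,165),(515,163),(484,128),(485,201))]);print('pit',circ(p[:,:2]))
go()
E
```

```text
[0.68483928 0.12999252 0.42933897]
knob [0.6247 0.1476 0.125 ]
pit (array([ 0.6318, -0.0058]), np.float64(0.031744033752248484))
t 2.25 tcp [0.6232 0.1524 0.2705] open 0.0004732033350473218 F [-0.1219 -0.4054 -0.3726] J [ 31.1277  16.095    0.0431  -0.0133 -73.9515  39.5322]
knob 0.152 tool delta [ 0.1185  0.0036 -0.0032]
knob 0.27 tool delta [ 0.0005  0.0036 -0.0031]
pit 0.153 tool delta [ 0.1175  0.1459 -0.0627]
pit 0.27 tool delta [ 0.0005  0.1459 -0.0626]
cup 0.113 tool delta [0.1575 0.1995 0.0839]
cup 0.27 tool delta [0.0005 0.1994 0.0839]
[[-0.0002 -0.3312 -0.9435]
 [ 0.0002 -0.9435  0.3312]
 [-1.     -0.0001  0.0002]]
```

View pics/a1.png

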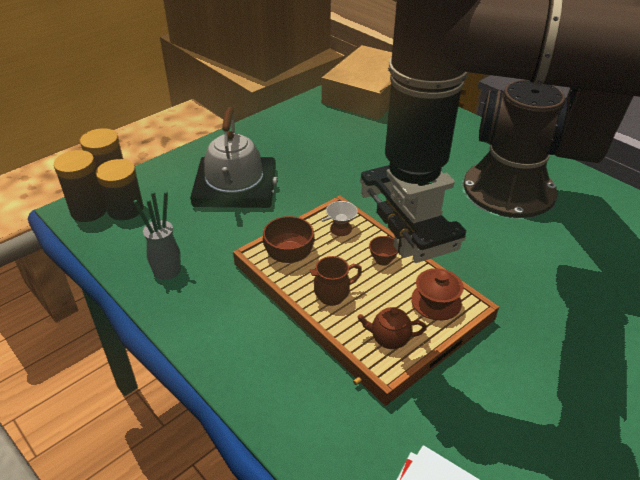

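All three views agree. The scene view shows the fingertips at (400,250), above the knob at (393,311). Now I go down and dwell.

```bash
python3 -m crank '{"delta_pos":[[0.004,0.001,-0.001],[0.014,0.003,-0.003],[0.03,0.0035,-0.003],[0.048,0.0035,-0.003],[0.066,0.0035,-0.003],[0.083,0.0035,-0.003],[0.098,0.0035,-0.003],[0.108,0.0035,-0.003],[0.115,0.0035,-0.003],[0.118,0.0035,-0.003],[0.118,0.0035,-0.003],[0.118,0.0035,-0.003]],"turn":[[0,0,0],[0,0,0],[0,0,0],[0,0,0],[0,0,0],[0,0,0],[0,0,0],[0,0,0],[0,0,0],[0,0,0],[0,0,0],[0,0,0]],"grip":[0,0,0,0,0,0,0,0,0,0,0,0]}'; python3 go.py; python3 -c "
from plant import *
import cv2
cv2.imwrite('pics/a2.png',cv2.resize(snapshot('scene')['pixels'][150:380,250:530],None,fx=2,fy=2))"
```

```text
clock: 3.25
tool_pos: [0.6256, 0.1478, 0.1531]
orientation: [-145.8, 90.0, 14.9]
force: [0.5, 0.8, -0.3]
opening: 0.0008
t 3.25 tcp [0.6256 0.1478 0.1531] open 0.0008001776920220656 F [ 0.537   0.7805 -0.2789] J [ 30.6625  20.5539  -9.3271   0.0153 -60.0722  39.9922]
knob 0.152 tool delta [0.0011 0.     0.0006]
knob 0.27 tool delta [-0.1169 -0.      0.0005]
pit 0.153 tool delta [ 0.0001  0.1424 -0.0589]
pit 0.27 tool delta [-0.1169  0.1423 -0.0589]
cup 0.113 tool delta [0.04   0.1959 0.0877]
cup 0.27 tool delta [-0.117   0.1959  0.0876]
[[ 0.0008 -0.3311 -0.9436]
 [ 0.0002 -0.9436  0.3311]
 [-1.     -0.0005 -0.0007]]
```

View pics/a2.png

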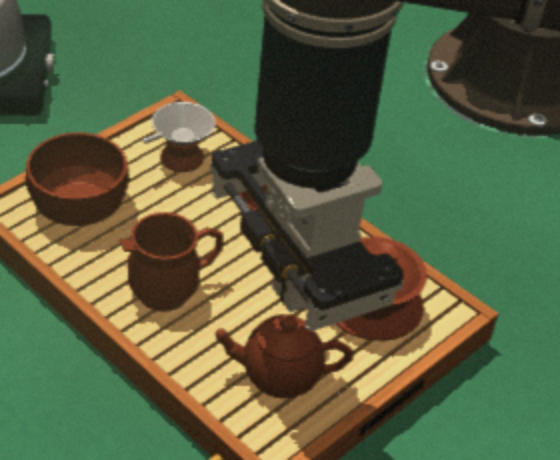

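The fingertips are right over the knob (crop ~(290,310), knob at (290,323)) with a small gap. Now dwelling.

```bash
for i in 1 2; do python3 -m crank '{"delta_pos":[[0,0,0],[0,0,0],[0,0,0],[0,0,0],[0,0,0],[0,0,0],[0,0,0],[0,0,0],[0,0,0],[0,0,0],[0,0,0],[0,0,0]],"turn":[[0,0,0],[0,0,0],[0,0,0],[0,0,0],[0,0,0],[0,0,0],[0,0,0],[0,0,0],[0,0,0],[0,0,0],[0,0,0],[0,0,0]],"grip":[0,0,0,0,0,0,0,0,0,0,0,0]}'; done
python3 -m crank '{"delta_pos":[[-0.004,0,0],[-0.014,0,0],[-0.03,0,0],[-0.048,0,0],[-0.066,0,0],[-0.083,0,0],[-0.098,0,0],[-0.108,0,0],[-0.115,0,0],[-0.118,0,0]],"turn":[[0,0,0],[0,0,0],[0,0,0],[0,0,0],[0,0,0],[0,0,0],[0,0,0],[0,0,0],[0,0,0],[0,0,0]],"grip":[0,0,0,0,0,0,0,0,0,0]}'; python3 go.py
```

```text
clock: 4.3
tool_pos: [0.6253, 0.1476, 0.1525]
orientation: [65.4, 90.0, -133.9]
force: [-0.3, 0.3, -0.2]
opening: 0.0001
clock: 5.3
tool_pos: [0.6253, 0.1476, 0.1526]
orientation: [123.0, 90.0, -76.3]
force: [0.6, 0.1, -0.0]
opening: 0.0003
clock: 6.13
tool_pos: [0.6256, 0.1477, 0.272]
orientation: [-134.5, 89.9, 26.2]
force: [0.1, 0.1, 0.6]
opening: 0.0006
t 6.1333 tcp [0.6256 0.1477 0.272 ] open 0.0006374112780074311 F [0.1488 0.0645 0.6195] J [ 30.6509  16.1032   0.2374   0.0083 -74.0329  39.9924]
knob 0.152 tool delta [0.12   0.0001 0.0008]
knob 0.27 tool delta [ 0.002  -0.0001  0.0006]
pit 0.153 tool delta [ 0.1189  0.1424 -0.0587]
pit 0.27 tool delta [ 0.0019  0.1422 -0.0589]
cup 0.113 tool delta [0.1587 0.196  0.0878]
cup 0.27 tool delta [0.0017 0.1958 0.0876]
[[ 0.0016 -0.3314 -0.9435]
 [ 0.0008 -0.9435  0.3314]
 [-1.     -0.0013 -0.0012]]
```

```bash
python3 -m crank '{"delta_pos":[[0,0.005,-0.002],[0,0.016,-0.007],[0,0.034,-0.014],[0,0.054,-0.022],[0,0.075,-0.031],[0,0.096,-0.039],[0,0.115,-0.047],[0,0.129,-0.053],[0,0.138,-0.056],[0,0.142,-0.058],[0,0.142,-0.058],[0,0.142,-0.058]],"turn":[[0,0,0],[0,0,0],[0,0,0],[0,0,0],[0,0,0],[0,0,0],[0,0,0],[0,0,0],[0,0,0],[0,0,0],[0,0,0],[0,0,0]],"grip":[0,0,0,0,0,0,0,0,0,0,0,0]}'; python3 -c "
from go import *
import cv2
cv2.imwrite('pics/w2.png',snapshot('wrist')['pixels']);go()"
```

```text
clock: 7.13
tool_pos: [0.633, -0.0053, 0.2703]
orientation: [-1.8, 90.0, 158.8]
force: [-0.2, 1.2, -0.1]
opening: 0.0005
t 7.1833 tcp [ 0.6329 -0.005   0.2704] open 0.00039275866053572144 F [0.8984 0.667  0.1186] J [ 17.1798  15.2746  -1.0981  -0.0078 -73.6358  53.4918]
knob 0.152 tool delta [ 0.1184 -0.1418  0.0581]
knob 0.27 tool delta [ 0.0004 -0.1418  0.0582]
pit 0.153 tool delta [ 0.1174  0.0006 -0.0013]
pit 0.27 tool delta [ 0.0004  0.0006 -0.0013]
cup 0.113 tool delta [0.1574 0.0541 0.1452]
cup 0.27 tool delta [0.0004 0.0541 0.1452]
[[-0.0002 -0.331  -0.9436]
 [ 0.0001 -0.9436  0.331 ]
 [-1.     -0.      0.0002]]
```

View pics/w2.png

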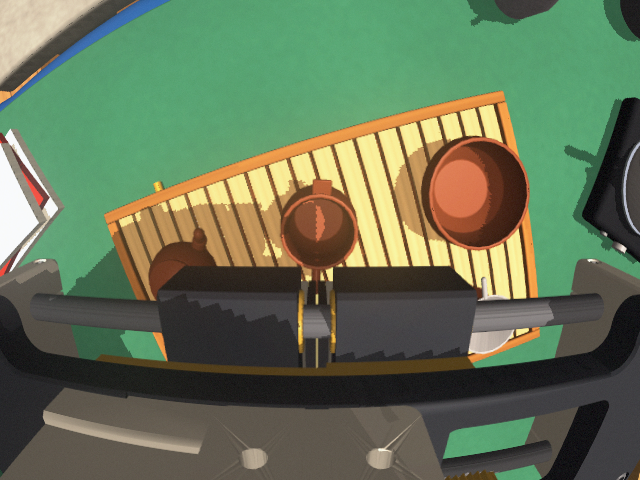

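The pitcher mouth is centred at (319,231), the same place the knob was. Now descend, dwell and rise.

```bash
python3 -m crank '{"delta_pos":[[0.004,0,0],[0.014,0,0],[0.03,0,0],[0.048,0,0],[0.066,0,0],[0.083,0,0],[0.098,0,0],[0.108,0,0],[0.115,0,0],[0.117,0,0],[0.117,0,0],[0.117,0,0]],"turn":[[0,0,0],[0,0,0],[0,0,0],[0,0,0],[0,0,0],[0,0,0],[0,0,0],[0,0,0],[0,0,0],[0,0,0],[0,0,0],[0,0,0]],"grip":[0,0,0,0,0,0,0,0,0,0,0,0]}'
for i in 1 2; do python3 -m crank '{"delta_pos":[[0,0,0],[0,0,0],[0,0,0],[0,0,0],[0,0,0],[0,0,0],[0,0,0],[0,0,0],[0,0,0],[0,0,0],[0,0,0],[0,0,0]],"turn":[[0,0,0],[0,0,0],[0,0,0],[0,0,0],[0,0,0],[0,0,0],[0,0,0],[0,0,0],[0,0,0],[0,0,0],[0,0,0],[0,0,0]],"grip":[0,0,0,0,0,0,0,0,0,0,0,0]}'; done
python3 -m crank '{"delta_pos":[[-0.004,0,0],[-0.014,0,0],[-0.03,0,0],[-0.048,0,0],[-0.066,0,0],[-0.083,0,0],[-0.098,0,0],[-0.108,0,0],[-0.115,0,0],[-0.117,0,0]],"turn":[[0,0,0],[0,0,0],[0,0,0],[0,0,0],[0,0,0],[0,0,0],[0,0,0],[0,0,0],[0,0,0],[0,0,0]],"grip":[0,0,0,0,0,0,0,0,0,0]}'; python3 go.py
```

```text
clock: 8.18
tool_pos: [0.6334, -0.0054, 0.1542]
orientation: [-157.6, 89.9, 3.1]
force: [-0.3, -0.2, 0.2]
opening: 0.0004
clock: 9.18
tool_pos: [0.6329, -0.0056, 0.1536]
orientation: [62.1, 90.0, -137.2]
force: [0.3, -0.8, -0.0]
opening: 0.0002
clock: 10.18
tool_pos: [0.6329, -0.0056, 0.1536]
orientation: [-174.3, 90.0, -13.6]
force: [-0.1, -0.3, -0.0]
opening: -0.0002
clock: 11.02
tool_pos: [0.6334, -0.0055, 0.2722]
orientation: [-150.0, 89.9, 10.6]
force: [0.2, -0.5, -0.3]
opening: 0.0006
t 11.0167 tcp [ 0.6334 -0.0055  0.2722] open 0.0005758015178079686 F [ 0.2085 -0.5296 -0.2894] J [ 17.1333  15.1841  -0.9955   0.0146 -73.6973  53.513 ]
knob 0.152 tool delta [ 0.1203 -0.142   0.059 ]
knob 0.27 tool delta [ 0.0023 -0.1421  0.0588]
pit 0.153 tool delta [ 0.1192  0.0003 -0.0005]
pit 0.27 tool delta [ 0.0022  0.0002 -0.0007]
cup 0.113 tool delta [0.1589 0.054  0.1461]
cup 0.27 tool delta [0.0019 0.0538 0.1458]
[[ 0.0021 -0.3313 -0.9435]
 [ 0.0004 -0.9435  0.3313]
 [-1.     -0.0011 -0.0019]]
```

```bash
python3 -m crank '{"delta_pos":[[0,0.002,0.005],[0,0.006,0.016],[0,0.013,0.034],[0,0.020,0.054],[0,0.028,0.075],[0,0.036,0.097],[0,0.043,0.116],[0,0.048,0.131],[0,0.052,0.141],[0,0.054,0.146],[0,0.054,0.146],[0,0.054,0.146]],"turn":[[0,0,0],[0,0,0],[0,0,0],[0,0,0],[0,0,0],[0,0,0],[0,0,0],[0,0,0],[0,0,0],[0,0,0],[0,0,0],[0,0,0]],"grip":[0,0,0,0,0,0,0,0,0,0,0,0]}'; python3 -c "
from go import *
import cv2
cv2.imwrite('pics/w3.png',snapshot('wrist')['pixels']);go()"
```

```text
clock: 12.02
tool_pos: [0.4776, -0.0081, 0.2705]
orientation: [-170.3, 90.0, -9.6]
force: [-0.5, -0.1, -0.5]
opening: 0.0003
t 12.0667 tcp [ 0.4779 -0.0081  0.2704] open 0.00046475355929796296 F [ 0.5717  1.4557 -0.1974] J [ 22.6993  -0.0185 -19.1566   0.0084 -70.8697  47.9487]
knob 0.152 tool delta [ 0.1184 -0.196  -0.0871]
knob 0.27 tool delta [ 0.0004 -0.196  -0.0871]
pit 0.153 tool delta [ 0.1174 -0.0537 -0.1466]
pit 0.27 tool delta [ 0.0004 -0.0537 -0.1466]
cup 0.113 tool delta [ 0.1574 -0.0001 -0.0001]
cup 0.27 tool delta [ 0.0004 -0.0001 -0.0001]
[[-0.0001 -0.3313 -0.9435]
 [-0.0002 -0.9435  0.3313]
 [-1.      0.0002  0.    ]]
```

View pics/w3.png

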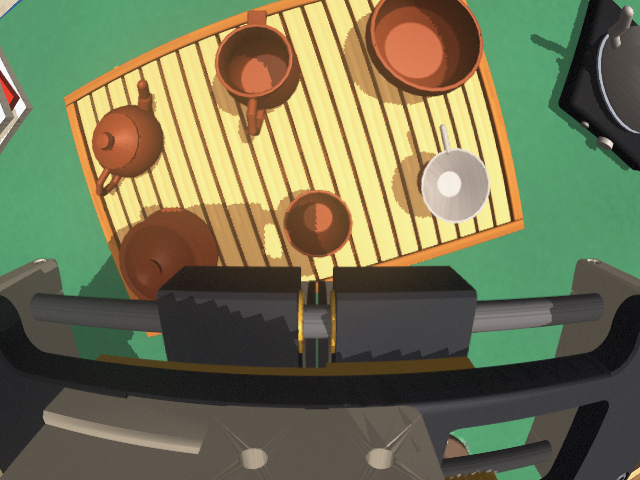

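The cup mouth is centred at (318,223), under the fingers. Descend and dwell.

```bash
python3 -m crank '{"delta_pos":[[0.005,0,0],[0.017,0,0],[0.034,0,0],[0.054,0,0],[0.076,0,0],[0.098,0,0],[0.118,0,0],[0.135,0,0],[0.147,0,0],[0.154,0,0],[0.157,0,0],[0.157,0,0]],"turn":[[0,0,0],[0,0,0],[0,0,0],[0,0,0],[0,0,0],[0,0,0],[0,0,0],[0,0,0],[0,0,0],[0,0,0],[0,0,0],[0,0,0]],"grip":[0,0,0,0,0,0,0,0,0,0,0,0]}'
for i in 1 2; do python3 -m crank '{"delta_pos":[[0,0,0],[0,0,0],[0,0,0],[0,0,0],[0,0,0],[0,0,0],[0,0,0],[0,0,0],[0,0,0],[0,0,0],[0,0,0],[0,0,0]],"turn":[[0,0,0],[0,0,0],[0,0,0],[0,0,0],[0,0,0],[0,0,0],[0,0,0],[0,0,0],[0,0,0],[0,0,0],[0,0,0],[0,0,0]],"grip":[0,0,0,0,0,0,0,0,0,0,0,0]}'; done
python3 -c "
from plant import *
import cv2
cv2.imwrite('pics/a3.png',cv2.resize(snapshot('scene')['pixels'][150:380,250:530],None,fx=2,fy=2))"
```

```text
clock: 13.07
tool_pos: [0.4773, -0.0083, 0.1128]
orientation: [44.1, 89.9, -155.3]
force: [-0.8, -0.3, -0.1]
opening: 0.001
clock: 14.07
tool_pos: [0.4773, -0.0082, 0.1135]
orientation: [36.0, 90.0, -163.4]
force: [0.6, -0.1, 0.6]
opening: 0.0006
clock: 15.07
tool_pos: [0.4773, -0.0081, 0.1136]
orientation: [-88.6, 90.0, 72.0]
force: [0.1, -0.4, -0.6]
opening: 0.0007
```

View pics/a3.png

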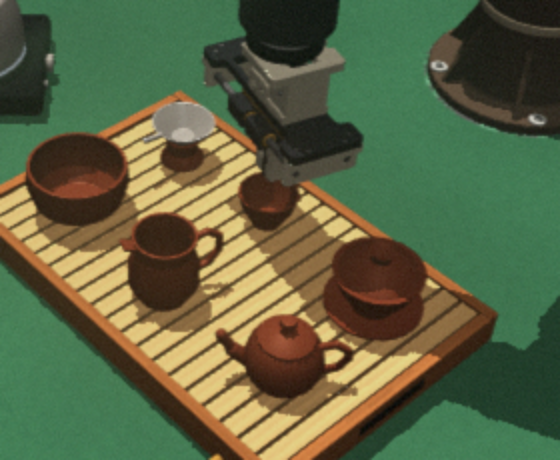

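The fingertips sit just over the cup's mouth (crop ~(268,175)) and every piece is where it was. Handing in.

```bash
python3 -c "
from plant import *
print(close_job())"
```

```text
the job is handed in; nothing more can be done
None
```

The arm pointed with shut fingertips at the teapot's knob, then the pitcher's mouth, then the cup's mouth. It stayed a little over 2 s, about 27 mm above each one. Between pieces it rose to z ≈ 0.27 m, roughly 140 mm above the ware. I handed the job in at about 15 s of the 48 s allowed, still pointing at the cup.

- **Position:** The measured TCP was within about 1–2 mm of each estimated target.
- **Force:** Readings stayed at noise level, about 1.5 N or less.
- **Final picture:** No piece looks moved, and the fingers are over the cup without touching it. This was judged by eye, not measured.
- **Disagreement:** The views differed by about 4 mm in x on the pitcher's centre (0.636 m from the top camera, 0.632 m from the scene and wrist cameras). I aimed at 0.633 m, which does not matter over a 66 mm mouth.

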